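# Load a radio unit into the shielded test box

## Task

Carry the grey radio unit by its black handle to the open upper part of the inclined metal chute and lay it flat there, lengthwise, before you let go, so that it rests against the shut blue lid. Then press the orange lever pad down to raise the lid, hold it down until the unit has slid all the way in to the end stop, and ease the lever back up so that the lid comes down gently without slamming and shuts. Work the lid only by its lever, never by touching it, and leave the wrench, the jar and the finned block where they are.

Things in the scene. Friction and masses are not known exactly. Their poses are not given: they have to be found in the camera images.
- unit_handle (a point): Handle centre of the loose radio unit: grey block 110 long (x), 70 wide (y), 40 high, with a black bar handle along its top, 74 long, 24 wide (y), 22 high, on two posts. Handle centre 65 above the unit's underside, 25 above the block's top. Both ends alike. z = the unit's up. 0.3 to 0.55 kg. Starts flat on the bench.
- chute_gate (a point): Point on the chute's smooth floor, on its centre line below the shut lid's front, 105 above the bench. x points up the slope (28 deg), y across it to the lever's side, z square to the floor. Open loading part: x 0 to 177, cheeks 22 high, 82 apart at x=0, 100 at the top. End stop at x=-157. A unit let go slides down against the shut lid by itself (its centre then at x=57).
- chute_end (a point): Point on the chute floor at the face of the black end stop inside the box, axes as chute_gate. Fully home, the unit's lower end touches the stop (unit centre at x=55 from here).
- lid (a joint): Lid angle in rad, 0 shut, 0.85 fully raised; linked to the lever (lid = 1.64 x lever). The unit with its handle passes under it above 0.55. A spring shuts it smartly if the lever is let go at once (over 4 rad/s).
- lever (a joint): Lever angle in rad, 0 up (lid shut), 0.52 fully pressed down. It springs back up when let go.
- lever_pad (a point): Centre of the top of the orange lever pad, 60 x 60 x 8, beside the box, 150 from the chute's centre line to its +y side. It tips 15 degrees either way over its stroke. Lever up: about 160 above the bench; fully pressed: 58 lower, on an arc of radius 113. Holding it down takes about 5 to 8 N.
- wrench: Bystander: steel spanner 180 long lying on the bench; origin on its underside. Leave alone.
- jar: Bystander: glass jar with blue cap, 64 across, 85 high, standing; origin at the centre of its underside. Leave alone.
- attenuator: Bystander: aluminium finned block 100 x 60 x 42 with brass end sockets (132 long in all); origin at the centre of its underside. Leave alone.
- lid_top (a point): Centre of the top face of the blue sheet-metal lid, a hood 172 long, 106 wide, 88 high over the lower half of the chute, hinged on the floor at the chute's lower end; its front end swings up. When shut x points up the slope, z square to the chute floor. The whole box and chute stay below 215 above the bench (lid raised: below 235).
Not all that is in view belongs to the job. Leave any turquoise look-alike of the part that bears unit_handle alone.

How it is judged:
On the way, in this order (a step that is already met when the one before it is completed fails the run):
1. the unit, still held, lies flat and lengthwise on the open part of the chute (within 12 mm of its floor and 9 degrees) with the lid shut (contact force between the fingers and unit above 0.5 N and z of unit_handle in the frame of chute_gate below 0.077 m and x of unit_handle in the frame of chute_gate above 0.045 m and y of unit_handle in the frame of chute_gate between -0.03 and 0.03 m and angle between the z axis of unit_handle and the z axis of chute_gate, either way round below 0.157 rad and angle between the x axis of unit_handle and the x axis of chute_gate, either way round below 0.25 rad and value of joint lid below 0.05 rad), for 0.1 s.
2. the unit is let go and rests on the chute against the shut lid (contact force between the fingers and unit below 0.1 N and x of unit_handle in the frame of chute_gate between 0.045 and 0.085 m and z of unit_handle in the frame of chute_gate below 0.07 m and value of joint lid below 0.05 rad and linear speed of unit below 0.03 m/s), for 0.2 s.
3. the lid is held raised (lid angle over 0.55) until the unit lies at the end stop (value of joint lid above 0.55 rad and x of unit_handle in the frame of chute_end below 0.063 m), for 0.3 s.
At the end, for the whole second after the job is handed in: The unit lies flat on the chute floor inside the box, its end within 8 mm of the end stop and at rest, the lid shut (angle under 0.03 rad) and the lever up (value of joint lid below 0.03 rad and x of unit_handle in the frame of chute_end below 0.063 m and z of unit_handle in the frame of chute_end below 0.07 m and angle between the z axis of unit_handle and the z axis of chute_gate, either way round below 0.1 rad and linear speed of unit below 0.02 m/s); the robot touches nothing.
It fails at once if the lid slams: it comes down faster than 2.5 rad/s (velocity of joint lid below -2.5 rad/s).
It fails at once if the robot touches the lid itself (contact force between any of the arm, the fingers and lid above 2 N).
It fails at once if the wrench is disturbed (moved over 30 mm) (distance of wrench from where it was at the start of the episode above 0.03 m).
It fails at once if the jar is disturbed (moved over 30 mm) (distance of jar from where it was at the start of the episode above 0.03 m).
It fails at once if the finned block is disturbed (moved over 30 mm) (distance of attenuator from where it was at the start of the episode above 0.03 m).
It also fails if it takes over 61 s, if anything falls off the work surface, if the arm or the gripper's body presses on something with over 40 N, if the wrist force passes 120 N, or if a joint passes its speed limit or range.

## Robot

A 7-joint arm with a two-finger parallel gripper is mounted at the origin on the work surface. World frame = base frame: x ahead of the robot, y to its left, z up, the work surface at z = 0. Lengths are in m, angles in rad, forces in N, time in s.
With the tool pointing down it reaches from about 0.425 to 0.875 m from the base axis. Payload 4.7 kg.
Tool frame: the origin (TCP) lies on the mounting face of the last link; the fingertips stand 182 mm ahead of it and the grasp point (between the pads) lies 164 mm ahead of it; x points along the fingers, y is the direction in which the jaws open and shut, and the axes are right-handed (so a half turn about x gives the same grasp; the last joint's range is limited). The gripper opens to 87 mm and grips with 3 to 60 N. Pads are 19 mm wide; open, the fingers measure 117 mm over their backs; the gripper's body (75 mm by 190 mm) begins 51 mm behind the grasp point.
Start: joints at [1.334, 0.321, -0.07, 1.45, 0.023, 1.371, -0.057], TCP at [0.161, -0.63, 0.405] pointing down, gripper open.
Joint ranges: [-2.86, 2.86], [-0.3, 2.09], [-1.38, 1.24], [0.06, 2.45], [-1.56, 4.7], [0.09, 2.05], [-2.69, 2.69]. Speed limits (rad/s): [2.57, 2.57, 3.14, 3.14, 3.14, 3.14, 3.14].

## Interface

Orientations are given as a rotation vector (axis times angle).
In Python, from bench import monitor, get_image, ctrl gives the robot as it stands.
- The arm moves only by the shell command python3 -m creep 'ROWS' [FORCE]. ROWS is JSON, a list of rows, each a list of 7 numbers: the shift along the tool's x, y, z in mm, then the turn, a rotation vector about the tool's x, y, z in rad, then the finger opening in mm, from 0 to 87. A call has 1 to 5 rows; each row shifts and turns the commanded pose from where the row before left it, along the tool's axes as they then stand; what a row does not reach is not made up. A row lasts 1/10 s, in which the tool goes at most 50 mm and 8.59 degrees, less where a joint would pass 70% of its speed; a pose out of reach is approached as far as the arm can. A call is refused whole if a number of a shift passes 50 or a number of a turn 0.15, either way. A call with a gripper value outside its range is refused whole. The fingers move at their own pace and stop on an object; FORCE is the grip in N (left out, the last holds). Time passes only in rows, so rows that do not move let the fingers close. It gives the time, the measured TCP pose, the force and the opening at its end, in the units of the state.
- monitor.get_state(): the state, without advancing time (a new reading comes with each control period).
- get_image(name): name is "side" or "top" or "wrist"; returns a dict with "img" (420x560x3 uint8, red, green, blue), "mtx" (3x3 intrinsics, pixels), "view" (4x4, takes a point from world to camera coordinates). Camera axes: x right, y up, looking along -z (the intrinsics and any distortion apply to the point x, -y, -z); pixel columns grow to the right and rows downward; lengths in m; the calibration is good to about 2 mm. A picture is of the moment at which its call begins. There is no depth.
- ctrl.close_job(): hands the job in, once; it reports no verdict.
The state is a dict: "time": time; "joint_positions": joint angles; "qd": joint speeds; "joint_torque": joint torques, N m; "position": TCP position; "tool_rot": TCP orientation; "ft_force": force on the tool from outside, world axes, zero at the start; "torque": the same for the moment, N m; "grip_width": opening from 0.0 (shut) to 1.0 (fully open).
Only numpy, scipy, OpenCV 4.12 (cv2) and the standard library are available. Lean on these libraries where they do the work, as an engineer would, in place of code of your own. Each camera call takes 0.05 s, during which the arm holds its last target.

## Working session

There is one attempt and no reset: what is moved stays moved. The work goes in short steps, Python scripts to look and compute and a shell command to move; the robot and the scene stay as the last step left them, time stands still between calls to the robot, and variables do not carry over. Pictures are saved under pics/ and viewed, and the job is handed in when it is done.

```bash
ls; mkdir -p pics; python3 - <<'E'
from bench import monitor,get_image
import cv2,numpy as np
s=monitor.get_state();print({k:np.round(v,3) for k,v in s.items()})
for n in("side","top","wrist"):
    d=get_image(n);cv2.imwrite(f"pics/{n}0.png",d["img"][:,:,::-1]);print(n,d.keys(),np.round(d["mtx"],1).tolist(),np.round(d["view"],3).tolist())
E
```

```text
pics
{'time': np.float64(0.0), 'joint_positions': array([ 1.334,  0.322, -0.07 ,  1.452,  0.023,  1.371, -0.057]), 'qd': array([-0.002, -0.   , -0.001, -0.001, -0.   , -0.001, -0.001]), 'joint_torque': array([ 0.0000e+00, -4.9129e+01, -4.0400e-01, -3.1253e+01, -6.4000e-02,
        4.4000e-02,  0.0000e+00]), 'position': array([ 0.161, -0.629,  0.404]), 'tool_rot': array([ 2.088,  0.265, -2.089]), 'ft_force': array([-0.005,  0.153,  0.068]), 'torque': array([-0.071,  0.001, -0.019]), 'grip_width': np.float64(0.998)}
side dict_keys(['img', 'mtx', 'view']) [[423.0, 0.0, 279.3], [0.0, 423.0, 211.6], [0.0, 0.0, 1.0]] [[0.992, -0.124, 0.008, -0.583], [0.09, 0.76, 0.644, -0.164], [-0.086, -0.638, 0.765, -1.101], [0.0, 0.0, 0.0, 1.0]]
top dict_keys(['img', 'mtx', 'view']) [[497.6, 0.0, 281.0], [0.0, 497.6, 211.4], [0.0, 0.0, 1.0]] [[0.011, -1.0, 0.015, 0.033], [0.985, 0.014, 0.174, -0.609], [-0.174, 0.013, 0.985, -1.414], [0.0, 0.0, 0.0, 1.0]]
wrist dict_keys(['img', 'mtx', 'view']) [[312.1, 0.0, 278.2], [0.0, 312.1, 210.5], [0.0, 0.0, 1.0]] [[0.249, -0.969, -0.001, -0.649], [0.924, 0.237, -0.301, 0.037], [0.291, 0.074, 0.954, -0.392], [0.0, 0.0, 0.0, 1.0]]
```

View pics/side0.png

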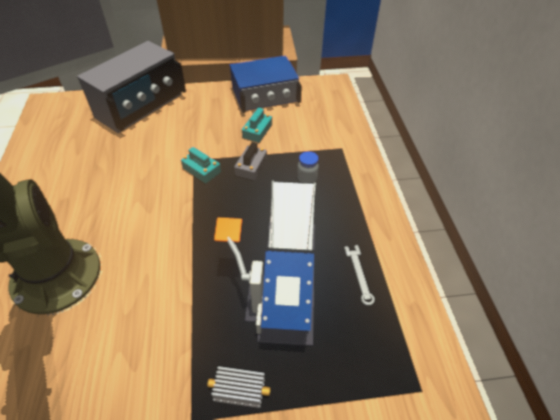

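View pics/top0.png

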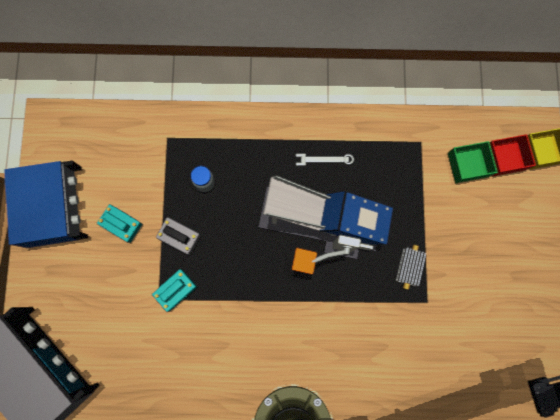

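View pics/wrist0.png

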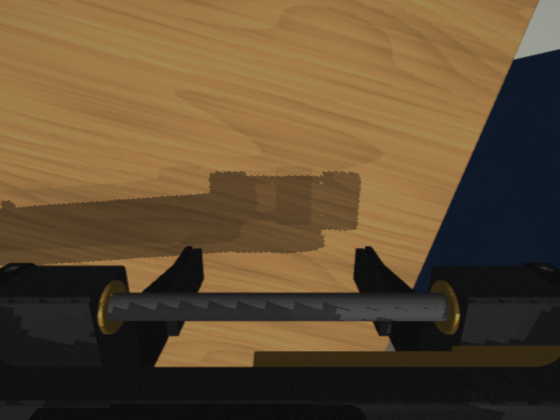

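```bash
cat > h.py <<'E'
from bench import monitor,get_image
import cv2,numpy as np
from scipy.spatial.transform import Rotation as R
def grab(n,name):
    d=get_image(n);cv2.imwrite(f"pics/{name}.png",d["img"][:,:,::-1]);np.savez(f"pics/{name}.npz",**d);return d
def load(name): return dict(np.load(f"pics/{name}.npz"))
def ray(d,u,v):
    V=d["view"];K=d["mtx"];c=np.array([(u-K[0,2])/K[0,0],-(v-K[1,2])/K[1,1],-1.])
    return -V[:3,:3].T@V[:3,3],V[:3,:3].T@c
def onz(d,u,v,z):
    o,r=ray(d,u,v);return o+r*(z-o[2])/r[2]
def tri(d1,p1,d2,p2):
    o1,r1=ray(d1,*p1);o2,r2=ray(d2,*p2);r1/=np.linalg.norm(r1);r2/=np.linalg.norm(r2)
    t=np.linalg.lstsq(np.c_[r1,-r2],o2-o1,rcond=None)[0];a=o1+r1*t[0];b=o2+r2*t[1];return (a+b)/2,np.linalg.norm(a-b)
def proj(d,p):
    V=d["view"];K=d["mtx"];c=V[:3,:3]@p+V[:3,3];return np.array([K[0,0]*c[0]/-c[2]+K[0,2],K[1,1]*-c[1]/-c[2]+K[1,2]])
E
python3 - <<'E'
from h import *
a=grab("top","t1");b=grab("side","s1")
def z(d,x0,y0,x1,y1,k,n): cv2.imwrite("pics/"+n,cv2.resize(d["img"][y0:y1,x0:x1,::-1],None,fx=k,fy=k,interpolation=cv2.INTER_CUBIC))
z(a,145,165,305,285,5,"t1a.png");z(a,250,165,410,285,5,"t1b.png");z(b,200,140,330,240,6,"s1a.png");z(b,205,170,335,350,3.3,"s1b.png")
E
```

```text
(no output)
```

View pics/t1a.png

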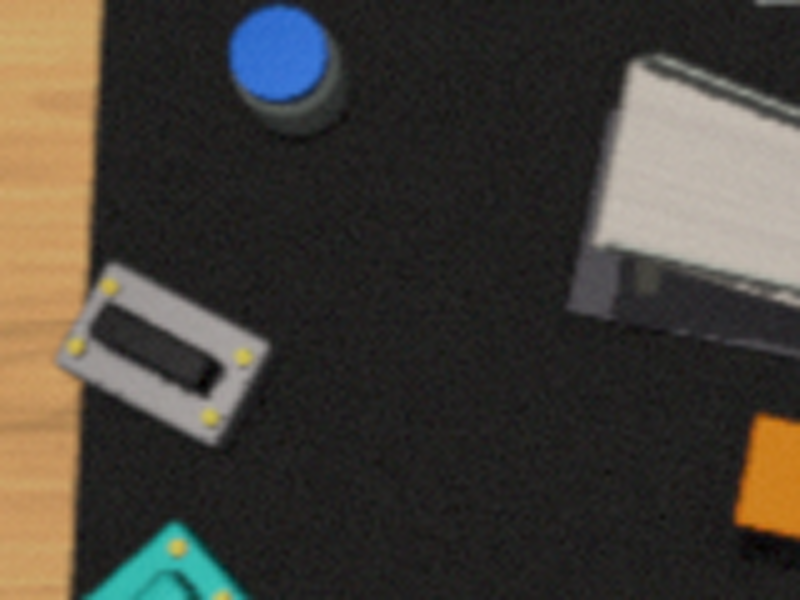

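View pics/t1b.png

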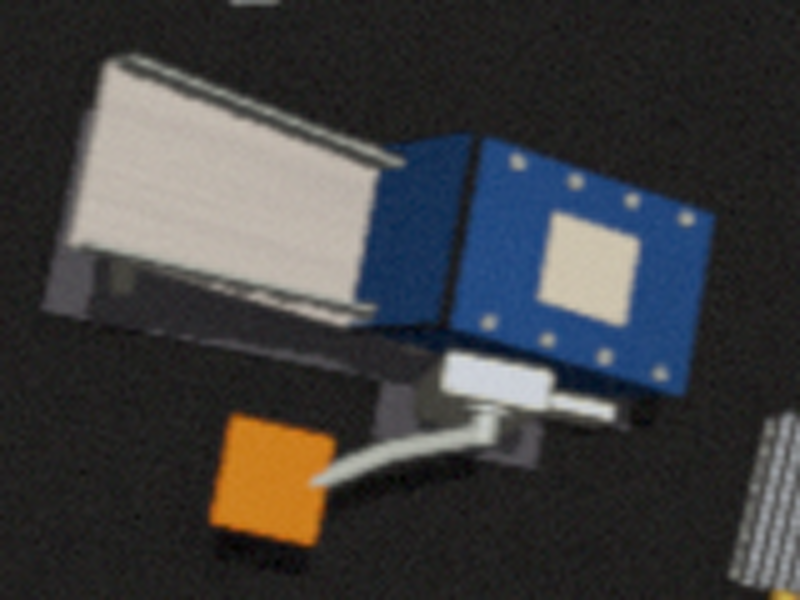

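View pics/s1a.png

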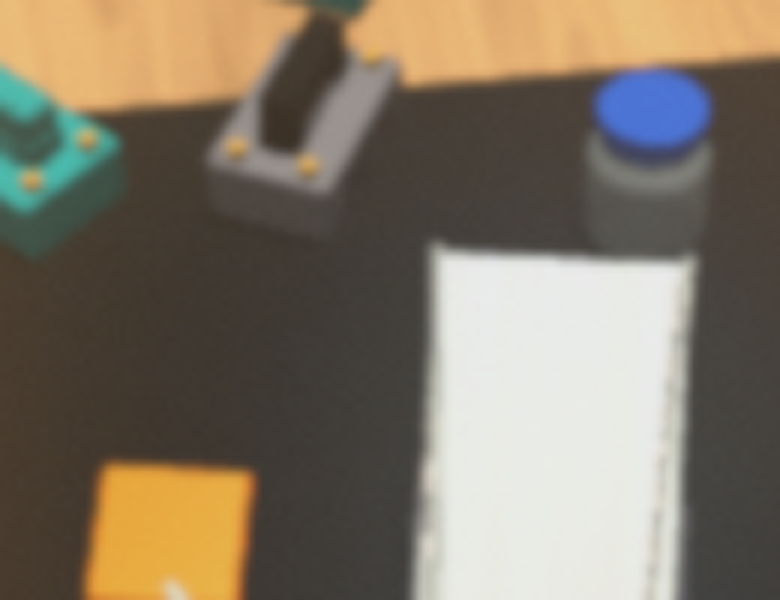

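View pics/s1b.png

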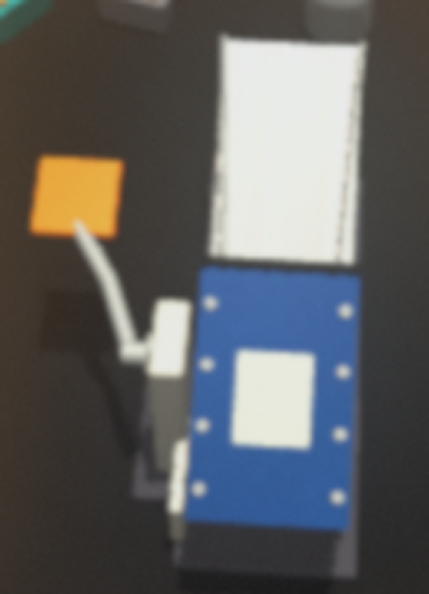

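```bash
python3 - <<'E'
from h import *
a=load("t1");b=load("s1");np.set_printoptions(precision=4,suppress=True)
T=lambda p:np.array(p)/5+[250,165]-.4; S=lambda p:np.array(p)/3.3+[205,170]-.35
far=[(518,162),(576,181),(632,200),(686,218)];near=[(489,322),(547,340),(605,356),(660,373)]
sr=[(345,312),(342,372),(340,434),(337,497)];sl=[(210,303),(206,365),(202,426),(199,489)]
P=[];
for p,q in zip(far+near,sr+sl):
    x,e=tri(a,T(p),b,S(q));P.append(x);print(x,e)
P=np.array(P)
xs=(P[:3].mean(0)-P[1:4].mean(0))+(P[4:7].mean(0)-P[5:8].mean(0));xs=P[[0,4]].mean(0)-P[[3,7]].mean(0)
print("slope",np.degrees(np.arctan2(xs[2],np.hypot(*xs[:2]))),"yaw",np.degrees(np.arctan2(xs[1],xs[0])),"across",P[4:].mean(0)-P[:4].mean(0), "ctr",P.mean(0))
print("label",tri(a,T((588,269)),b,S((273,398))))
ft=P[:4].mean(0)-P[4:].mean(0)
# chute top floor corners
t=[(105,62),(72,245)];s2=[(222,38),(364,44)]
c1=tri(a,T(t[0]),b,S(s2[1]));c2=tri(a,T(t[1]),b,S(s2[0]));print("chute top",c1,c2)
# pad
pt=[(233,415),(336,437),(315,546),(211,524)]; ps=[(42,156),(123,160),(116,237),(31,233)]
# top: TL=(+x,+y) ; side: TL = -x,+y
order=[(0,1),(1,2),(2,3),(3,0)]
for i,j in order: print("pad",tri(a,T(pt[i]),b,S(ps[j])))
print("padc",tri(a,T(np.mean(pt,0)),b,S(np.mean(ps,0))))
U=lambda p:np.array(p)/5+[145,165]-.4
C=[onz(a,*U(p),.04) for p in [(113,262),(271,345),(217,443),(57,358)]]
C=np.array(C);print("unit",C,C.mean(0),[np.linalg.norm(C[i]-C[i-1]) for i in range(4)])
m=C[[1,2]].mean(0)-C[[0,3]].mean(0);print("unit yaw",np.degrees(np.arctan2(m[1],m[0])))
sc=np.array([onz(a,*U(p),.042) for p in [(109,286),(243,356),(210,418),(76,346)]]);print(sc.mean(0))
H=np.array([onz(a,*U(p),.076) for p in [(96,322),(205,378)]]);print("handle ends",H,H.mean(0))
E
```

```text
[ 0.6322 -0.1548  0.1686] 0.0017694452679172317
[ 0.6254 -0.1895  0.1512] 0.001532480963048184
[ 0.6191 -0.2243  0.1324] 0.002077572395759716
[ 0.6126 -0.2587  0.1135] 0.001731561433644146
[ 0.5438 -0.1376  0.1694] 0.002081228944830269
[ 0.5371 -0.1723  0.149 ] 0.0020439927702923123
[ 0.5307 -0.2074  0.1319] 0.0016364604405359833
[ 0.5244 -0.2419  0.1123] 0.0024578249597056708
slope 27.8974261362039 yaw 79.40659857433484 across [-0.0883  0.017  -0.0008] ctr [ 0.5782 -0.1983  0.141 ]
label (array([ 0.5784, -0.1973,  0.1404]), np.float64(0.00238326832346291))
chute top (array([0.6829, 0.0716, 0.1845]), np.float64(0.005425433265463063)) (array([0.5785, 0.0876, 0.1882]), np.float64(2.869398943244294e-05))
pad (array([0.4936, 0.0001, 0.1595]), np.float64(0.003944041337423065))
pad (array([ 0.4839, -0.0569,  0.1433]), np.float64(0.003783039386516154))
pad (array([ 0.4242, -0.0455,  0.1426]), np.float64(0.002821249682972012))
pad (array([0.4349, 0.0115, 0.1586]), np.float64(0.003851177716837624))
padc (array([ 0.4591, -0.0226,  0.1503]), np.float64(0.003566232737832626))
unit [[0.5898 0.3769 0.04  ]
 [0.5416 0.2816 0.04  ]
 [0.4835 0.3108 0.04  ]
 [0.5322 0.4068 0.04  ]] [0.5368 0.344  0.04  ] [np.float64(0.06486705164393632), np.float64(0.10674163593681076), np.float64(0.0650320078455531), np.float64(0.10760293422058081)]
unit yaw -116.9043767668897
[0.5367 0.3466 0.042 ]
handle ends [[0.5489 0.377  0.076 ]
 [0.5174 0.3131 0.076 ]] [0.5332 0.3451 0.076 ]
```

```bash
cat >> h.py <<'E'
from scipy.linalg import logm,expm
def cur():
    s=monitor.get_state();M=np.eye(4);M[:3,:3]=R.from_rotvec(s["tool_rot"]).as_matrix();M[:3,3]=s["position"];return M,s
def plan(M,G,n=None):
    """identical rows taking M to G"""
    D=np.linalg.inv(M)@G;L=np.real(logm(D))
    need=max(np.linalg.norm(L[:3,3])/.048,np.linalg.norm([L[2,1],L[0,2],L[1,0]])/.145)
    n=n or int(np.ceil(need));X=np.real(expm(L/n));w=R.from_matrix(X[:3,:3]).as_rotvec()
    print("need %.1f n=%d row"%(need,n),np.round(X[:3,3]*1e3,1).tolist(),np.round(w,4).tolist())
def pose(p,xax,yax):
    x=np.array(xax,float);x/=np.linalg.norm(x);y=np.array(yax,float);y-=x*(x@y);y/=np.linalg.norm(y)
    M=np.eye(4);M[:3,:3]=np.c_[x,y,np.cross(x,y)];M[:3,3]=np.array(p)-.164*x;return M  # p: grasp point
E
python3 - <<'E'
from h import *
np.set_printoptions(precision=4,suppress=True)
M,s=cur();print(M)
a=load("t1");b=load("s1")
T=lambda p:np.array(p)/5+[250,165]-.4
for p in [(378,170),(355,318)]: print("gate edge",onz(a,*T(p),.105))
for p in [(105,62),(72,245)]: print("top edge",onz(a,*T(p),.188))
S=lambda p:np.array(p)/6+[200,140]-.4;U=lambda p:np.array(p)/5+[145,165]-.4
# screws: side order (236,148),(307,165),(372,57): near-left,near-right,far-right
for p,q in zip([(76,346),(210,418),(243,356)],[(0,0)]*3): print(onz(a,*U(p),.041))
for q in [(236,148),(307,165),(372,57)]: print("side",onz(b,*S(q),.041))
E
```

```text
[[-0.0003  0.2482 -0.9687  0.1613]
 [ 0.0008 -0.9687 -0.2482 -0.6296]
 [-1.     -0.0009  0.0001  0.4042]
 [ 0.      0.      0.      1.    ]]
gate edge [ 0.6387 -0.0847  0.105 ]
gate edge [ 0.5531 -0.0713  0.105 ]
top edge [0.6793 0.0715 0.188 ]
top edge [0.5786 0.0876 0.188 ]
[0.5393 0.3958 0.041 ]
[0.4979 0.3154 0.041 ]
[0.5347 0.2977 0.041 ]
side [0.5004 0.3145 0.041 ]
side [0.5359 0.2977 0.041 ]
side [0.5771 0.3764 0.041 ]
```

```bash
cat > g.py <<'E'
from h import *
c=lambda d:np.array([np.cos(np.radians(d)),np.sin(np.radians(d)),0])
down=[0,0,-1]
W1=pose([.50,-.15,.286],down,c(-50))
W2=pose([.537,.346,.146],down,c(-27.4))
W3=pose([.537,.346,.066],down,c(-27.4))
E
python3 - <<'E'
from g import *
M,s=cur();plan(M,W1);plan(W1,W2)
E
```

```text
need 12.4 n=13 row [-3.5, -21.8, -40.0] [-0.0344, -0.0, 0.0001]
need 10.8 n=11 row [12.7, -26.4, -37.1] [-0.0359, 0.0, 0.0]
```

```bash
r='x'; python3 -m creep '[[-3.5,-22,-40,-0.034,0,0,87],[-3.5,-22,-40,-0.034,0,0,87],[-3.5,-22,-40,-0.034,0,0,87],[-3.5,-22,-40,-0.034,0,0,87],[-3.5,-22,-40,-0.034,0,0,87]]'
python3 -m creep '[[-3.5,-22,-40,-0.034,0,0,87],[-3.5,-22,-40,-0.034,0,0,87],[-3.5,-22,-40,-0.034,0,0,87],[-3.5,-22,-40,-0.034,0,0,87],[-3.5,-22,-40,-0.034,0,0,87]]'
python3 -m creep '[[-3.5,-22,-40,-0.034,0,0,87],[-3.5,-22,-40,-0.034,0,0,87],[-3.5,-22,-40,-0.034,0,0,87]]'
python3 - <<'E'
from g import *
M,s=cur();print(M.round(3));plan(M,W2)
E
```

```text
time: 0.75
position: [0.3177, -0.4611, 0.4224]
tool_rot: [1.988, 0.426, -1.988]
ft_force: [0.6, -0.2, -0.3]
grip_width: 1.002
time: 1.25
position: [0.4421, -0.2701, 0.44]
tool_rot: [1.884, 0.574, -1.884]
ft_force: [0.3, -0.9, 0.0]
grip_width: 1.002
time: 1.55
position: [0.5005, -0.1464, 0.4505]
tool_rot: [1.819, 0.657, -1.819]
ft_force: [-0.1, -0.4, 0.4]
grip_width: 1.0
[[ 0.     0.64  -0.769  0.501]
 [-0.    -0.769 -0.64  -0.146]
 [-1.     0.001  0.     0.45 ]
 [ 0.     0.     0.     1.   ]]
need 10.8 n=11 row [12.8, -26.3, -36.7] [-0.0362, 0.0, -0.0001]
```

```bash
python3 -m creep '[[0,-26.3,-36.7,-0.036,0,0,87],[0,-26.3,-36.7,-0.036,0,0,87],[0,-26.3,-36.7,-0.036,0,0,87],[0,-26.3,-36.7,-0.036,0,0,87],[0,-26.3,-36.7,-0.036,0,0,87]]'
python3 -m creep '[[0,-26.3,-36.7,-0.036,0,0,87],[20,-26.3,-36.7,-0.036,0,0,87],[20,-26.3,-36.7,-0.036,0,0,87],[20,-26.3,-36.7,-0.036,0,0,87],[20,-26.3,-36.7,-0.036,0,0,87]]'
python3 -m creep '[[20,-26.3,-36.7,-0.036,0,0,87]]'
python3 - <<'E'
from g import *
d=grab("wrist","w2")
M,s=cur();print(M.round(3));plan(M,W2);print(proj(d,np.array([.537,.346,.076])))
E
```

```text
time: 2.05
position: [0.5413, 0.0751, 0.4503]
tool_rot: [1.701, 0.794, -1.701]
ft_force: [0.7, 0.3, 0.1]
grip_width: 1.004
time: 2.55
position: [0.5423, 0.3002, 0.3694]
tool_rot: [1.579, 0.918, -1.579]
ft_force: [1.0, 0.4, 0.1]
grip_width: 1.0
time: 2.65
position: [0.5377, 0.3451, 0.3492]
tool_rot: [1.554, 0.941, -1.554]
ft_force: [0.4, 0.3, 0.7]
grip_width: 1.0
[[-0.007  0.892 -0.452  0.533]
 [ 0.006 -0.452 -0.892  0.353]
 [-1.    -0.009 -0.002  0.346]
 [ 0.     0.     0.     1.   ]]
need 0.8 n=1 row [35.5, 7.3, 4.4] [0.0089, -0.0019, 0.0086]
[277.36944208 214.04520686]
```

View pics/w2.png

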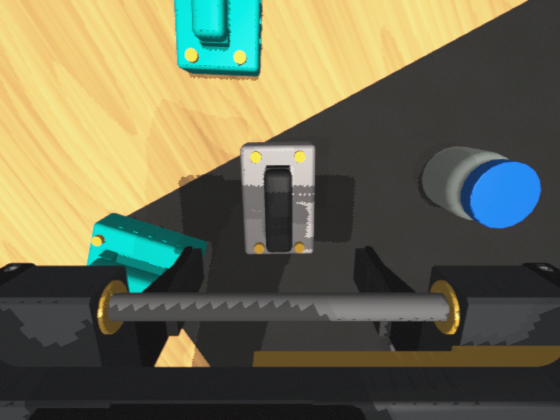

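```bash
python3 -m creep '[[20,0,0,0,0,0,87],[15,0,0,0,0,0,87],[0,0,0,0,0,0,87]]' 20
python3 - <<'E'
from g import *
d=grab("wrist","w3")
M,s=cur();print(M.round(3));plan(M,W3,4);print(s["ft_force"],proj(d,np.array([.537,.346,.076])))
E
```

```text
time: 3.0
position: [0.5375, 0.3422, 0.3125]
tool_rot: [1.551, 0.94, -1.56]
ft_force: [-0.0, -0.3, -0.9]
grip_width: 0.998
[[-0.002  0.885 -0.465  0.538]
 [-0.002 -0.465 -0.885  0.342]
 [-1.    -0.001  0.002  0.314]
 [ 0.     0.     0.     1.   ]]
need 1.8 n=4 row [21.0, -0.6, -0.7] [-0.0013, 0.0006, 0.0002]
[0.34501828 0.89927074 0.94051189] [276.42972961 224.77101043]
```

View pics/w3.png

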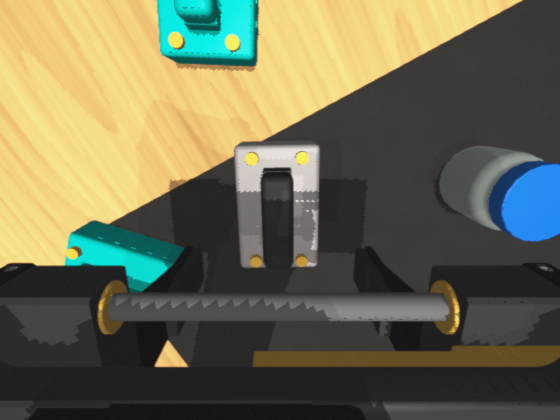

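```bash
python3 - <<'E'
from g import *
d=load("w3");P=np.array([onz(d,*p,.041) for p in [(251,159),(302,158),(302,261),(256,262)]]);print(P.round(4),P.mean(0).round(4))
v=P[0]+P[1]-P[2]-P[3];print(np.degrees(np.arctan2(v[1],v[0])))
E
```

```text
[[0.5389 0.3939 0.041 ]
 [0.5755 0.3756 0.041 ]
 [0.5349 0.2936 0.041 ]
 [0.498  0.3117 0.041 ]] [0.5368 0.3437 0.041 ]
63.63987173311503
```

```bash
python3 -m creep '[[21,0,-0.5,0,0,0,87],[21,0,-0.5,0,0,0,87],[21,-0.5,-0.5,0,0,0,87],[20,-0.5,-0.5,0,0,0,87],[0,0,0,0,0,0,87]]' 25
python3 -m creep '[[0,0,0,0,0,0,0],[0,0,0,0,0,0,0],[0,0,0,0,0,0,0],[0,0,0,0,0,0,0],[0,0,0,0,0,0,0]]' 25
python3 - <<'E'
from g import *
M,s=cur();print(M.round(3),s["grip_width"],s["ft_force"])
E
```

```text
time: 3.55
position: [0.5377, 0.3443, 0.2306]
tool_rot: [1.553, 0.939, -1.559]
ft_force: [-0.5, -0.7, -0.2]
grip_width: 1.0
time: 4.05
position: [0.5377, 0.3461, 0.2328]
tool_rot: [1.555, 0.941, -1.554]
ft_force: [0.4, -0.7, -0.7]
grip_width: 0.633
[[ 0.001  0.886 -0.464  0.538]
 [ 0.    -0.464 -0.886  0.346]
 [-1.     0.001 -0.001  0.233]
 [ 0.     0.     0.     1.   ]] 0.6332133780716312 [ 0.37604694 -0.66254474 -0.72798245]
```

```bash
python3 -m creep '[[0,0,0,0,0,0,0],[0,0,0,0,0,0,0],[0,0,0,0,0,0,0],[0,0,0,0,0,0,0],[0,0,0,0,0,0,0]]' 25
python3 -m creep '[[0,0,0,0,0,0,0],[0,0,0,0,0,0,0]]' 25
```

```text
time: 4.55
position: [0.5377, 0.346, 0.2321]
tool_rot: [1.555, 0.941, -1.555]
ft_force: [1.5, -0.0, -0.2]
grip_width: 0.273
time: 4.75
position: [0.5377, 0.3459, 0.2322]
tool_rot: [1.555, 0.941, -1.555]
ft_force: [1.1, 0.6, -0.8]
grip_width: 0.273
```

```bash
cat >> g.py <<'E'
al=np.radians(28);h=c(79.3)
xs=h*np.cos(al)+np.array([0,0,np.sin(al)]);ys=np.array([-h[1],h[0],0]);zs=np.cross(xs,ys)
GATE=np.array([.600,-.079,.105])
def chute(x,z,y=0,off=.003):  # handle centre at x,y,z in the gate frame
    M=pose(GATE+x*xs+y*ys+z*zs,-zs,-ys);M[:3,3]+=off*zs;return M
E
python3 -m creep '[[-30,0,0,0,0,0,0],[-48,0,0,0,0,0,0],[-48,0,0,0,0,0,0],[-48,0,0,0,0,0,0],[-46,0,0,0,0,0,0]]' 35
python3 -m creep '[[0,0,0,0,0,0,0]]' 35
python3 - <<'E'
from g import *
M,s=cur();print(M.round(3),s["grip_width"],s["ft_force"]);plan(M,chute(.10,.17));plan(chute(.10,.17),chute(.072,.085));print(chute(.1,.17)[:3,3])
E
```

```text
time: 5.25
position: [0.5371, 0.3458, 0.4534]
tool_rot: [1.553, 0.941, -1.556]
ft_force: [0.5, 1.2, -3.6]
grip_width: 0.272
time: 5.35
position: [0.5377, 0.3476, 0.4593]
tool_rot: [1.565, 0.942, -1.545]
ft_force: [0.7, 1.1, -3.8]
grip_width: 0.275
[[ 0.009  0.886 -0.463  0.538]
 [ 0.006 -0.463 -0.886  0.348]
 [-1.     0.005 -0.01   0.459]
 [ 0.     0.     0.     1.   ]] 0.27541376890966585 [ 0.68331192  1.12999308 -3.81898034]
need 10.5 n=11 row [-8.6, 19.7, 40.4] [-0.0261, 0.0433, -0.0071]
need 1.9 n=2 row [42.5, 0.0, 14.0] [0.0, -0.0, -0.0]
[ 0.58701872 -0.14770149  0.4495005 ]
```

```bash
python3 -m creep '[[-8.6,19.7,40.4,-0.026,0.043,-0.007,0],[-8.6,19.7,40.4,-0.026,0.043,-0.007,0],[-8.6,19.7,40.4,-0.026,0.043,-0.007,0],[-8.6,19.7,40.4,-0.026,0.043,-0.007,0],[-8.6,19.7,40.4,-0.026,0.043,-0.007,0]]'
python3 -m creep '[[-8.6,19.7,40.4,-0.026,0.043,-0.007,0],[-8.6,19.7,40.4,-0.026,0.043,-0.007,0],[-8.6,19.7,40.4,-0.026,0.043,-0.007,0],[-8.6,19.7,40.4,-0.026,0.043,-0.007,0],[-8.6,19.7,40.4,-0.026,0.043,-0.007,0]]'
python3 -m creep '[[-8.6,19.7,40.4,-0.026,0.043,-0.007,0],[0,0,0,0,0,0,0],[0,0,0,0,0,0,0]]'
python3 - <<'E'
from g import *
b=grab("side","s4");a=grab("top","t4")
M,s=cur();print(M.round(3),s["grip_width"],s["ft_force"]);plan(M,chute(.072,.085),2)
E
```

```text
time: 5.85
position: [0.5414, 0.1172, 0.4751]
tool_rot: [1.641, 1.172, -1.34]
ft_force: [-0.1, -0.1, -4.1]
grip_width: 0.271
time: 6.35
position: [0.5757, -0.1078, 0.4535]
tool_rot: [1.708, 1.388, -1.104]
ft_force: [0.8, 0.6, -2.5]
grip_width: 0.274
time: 6.65
position: [0.5864, -0.1517, 0.4427]
tool_rot: [1.723, 1.43, -1.059]
ft_force: [-0.6, 1.2, -3.5]
grip_width: 0.273
[[ 0.078  0.983 -0.169  0.587]
 [ 0.454 -0.186 -0.872 -0.148]
 [-0.888 -0.009 -0.46   0.445]
 [ 0.     0.     0.     1.   ]] 0.273943889859225 [ 0.55006998  0.81525533 -3.28346209]
need 1.8 n=2 row [40.6, 0.4, 12.5] [-0.0021, 0.0053, 0.004]
```

View pics/s4.png

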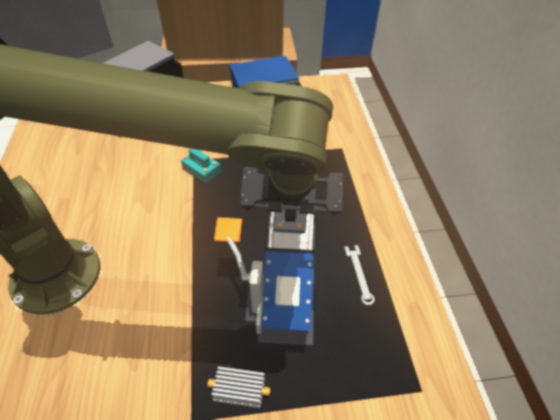

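View pics/t4.png

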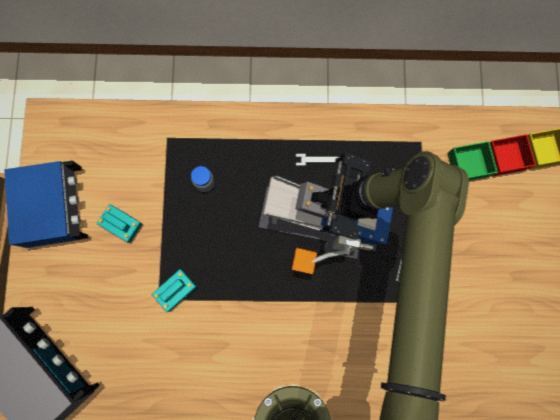

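```bash
python3 -m creep '[[40,0.4,12.5,-0.002,0.005,0.004,0],[40,0.4,12.5,-0.002,0.005,0.004,0],[0,0,0,0,0,0,0],[0,0,0,0,0,0,0]]'
python3 - <<'E'
from g import *
a=grab("top","t5");b=grab("side","s5")
for d,n,(x0,y0,x1,y1) in((a,"t5a",(250,150,410,270)),(b,"s5a",(220,150,360,255))):cv2.imwrite(f"pics/{n}.png",cv2.resize(d["img"][y0:y1,x0:x1,::-1],None,fx=5,fy=5,interpolation=cv2.INTER_CUBIC))
M,s=cur();print(M.round(3),s["grip_width"],s["ft_force"]);plan(M,chute(.072,.065))
H=M[:3,3]+.167*M[:3,0]-GATE;print("handle in gate",H@xs,H@ys,H@zs)
E
```

```text
time: 7.15
position: [0.59, -0.1332, 0.3641]
tool_rot: [1.727, 1.43, -1.037]
ft_force: [0.3, -0.5, -2.9]
grip_width: 0.271
[[ 0.093  0.982 -0.163  0.591]
 [ 0.459 -0.187 -0.869 -0.134]
 [-0.884  0.006 -0.468  0.366]
 [ 0.     0.     0.     1.   ]] 0.27508383280682336 [-0.15715029  0.14567594 -3.61981121]
need 0.5 n=1 row [24.9, -1.5, 1.1] [0.0013, 0.0019, -0.006]
handle in gate 0.07281754432472252 -0.002333783103146542 0.08994347921923657
```

View pics/t5a.png

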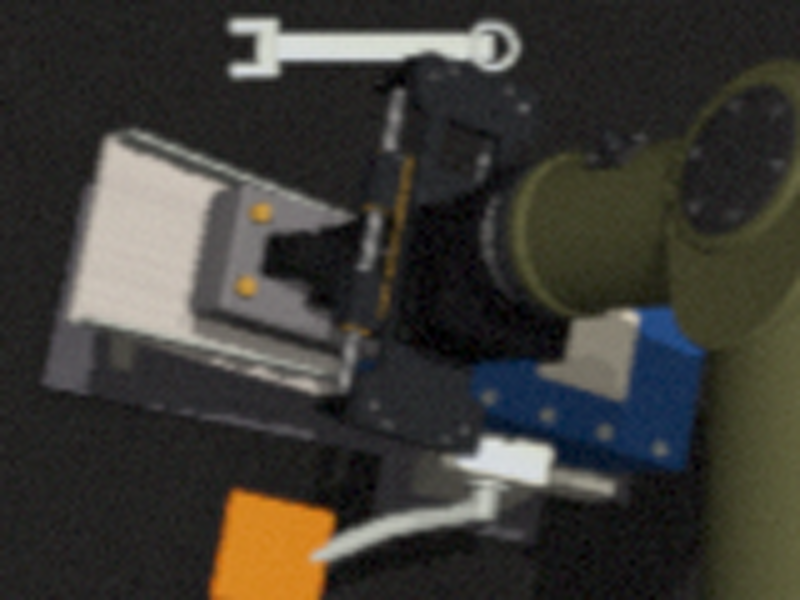

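View pics/s5a.png

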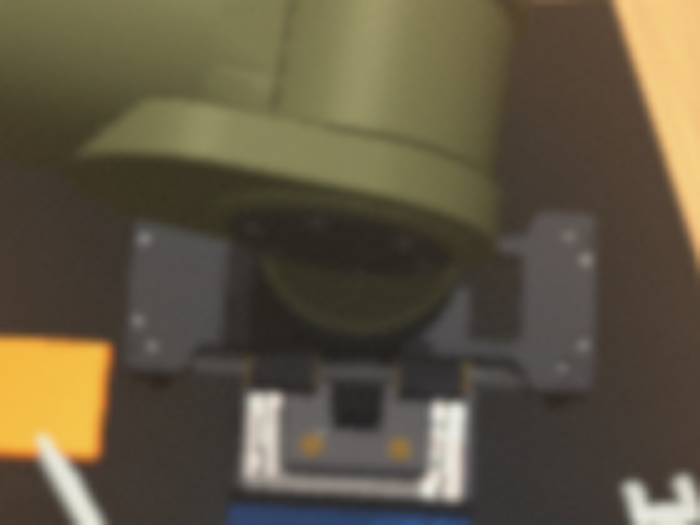

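```bash
python3 -m creep '[[10,0,0,0,0.001,-0.003,0],[6,0,0,0,0,0,0],[3,0,0,0,0,0,0],[0,0,0,0,0,0,0]]'
python3 -m creep '[[2,0,0,0,0,0,0],[1,0,0,0,0,0,0],[0,0,0,0,0,0,0]]'
python3 - <<'E'
from g import *
M,s=cur();H=M[:3,3]+.167*M[:3,0]-GATE;print(s["ft_force"],s["torque"],"handle in gate",H@xs,H@ys,H@zs)
E
```

```text
time: 7.65
position: [0.5916, -0.1256, 0.3461]
tool_rot: [1.727, 1.433, -1.039]
ft_force: [0.7, 0.5, -2.8]
grip_width: 0.276
time: 7.95
position: [0.592, -0.1246, 0.3438]
tool_rot: [1.728, 1.432, -1.039]
ft_force: [0.3, -0.6, -4.3]
grip_width: 0.272
[ 0.30439594 -0.62404543 -4.33464816] [-0.96040369  0.12636421  0.01176877] handle in gate 0.07116018201988848 -0.000481784054849396 0.06558807192919372
```

Not yet on the floor; small steps until contact.

```bash
for i in 1; do python3 -m creep '[[1,0,0,0,0,0,0],[1,0,0,0,0,0,0],[0,0,0,0,0,0,0],[0,0,0,0,0,0,0]]'; done
python3 - <<'E'
from g import *
M,s=cur();H=M[:3,3]+.167*M[:3,0]-GATE;print(s["ft_force"],s["torque"],"handle in gate",H@xs,H@ys,H@zs)
a=grab("top","t6")
cv2.imwrite(f"pics/t6a.png",cv2.resize(a["img"][150:270,250:410,::-1],None,fx=5,fy=5,interpolation=cv2.INTER_CUBIC))
E
```

```text
time: 8.35
position: [0.5922, -0.1239, 0.3423]
tool_rot: [1.728, 1.431, -1.039]
ft_force: [-0.8, -1.3, -2.0]
grip_width: 0.272
[-0.76672167 -1.29189541 -2.02620423] [-1.09732021  0.07701572  0.02298982] handle in gate 0.0710819458593008 -0.0007031652073104708 0.06393540464080064
```

View pics/t6a.png

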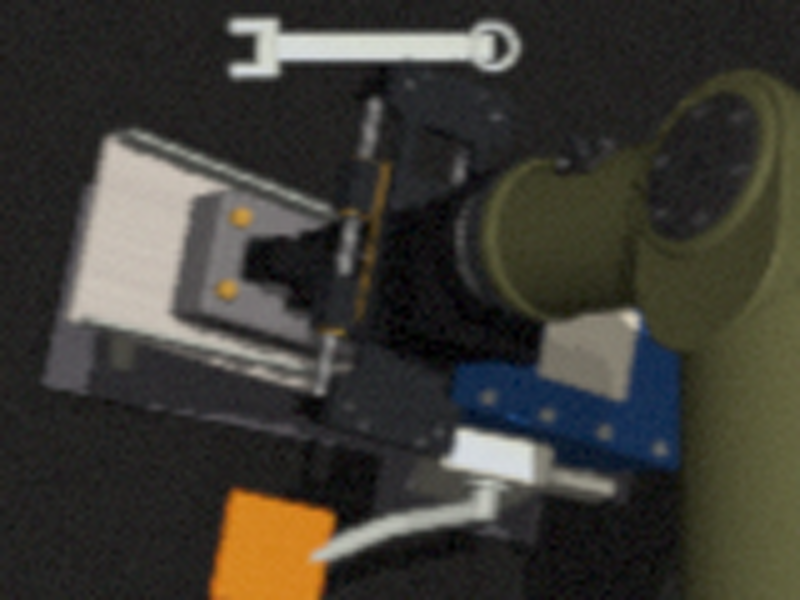

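```bash
python3 - <<'E'
from g import *
d=load("t6")
for z in(.04,.045):
  for x in (.072+.055,):
    for y in(-.035,.035): print(z,y,(proj(d,GATE+x*xs+y*ys+z*zs)-[250,150]+.4)*5)
for y in (-.05,.05): print((proj(d,GATE+.177*xs+y*ys)-[250,150]+.4)*5)
E
```

```text
0.04 -0.035 [226.22574265 183.49665775]
0.04 0.035 [200.87809974 309.86028179]
0.045 -0.035 [230.89905952 182.50804403]
0.045 0.035 [205.50974634 309.28514683]
[116.49431679 139.14148744]
[ 79.13434084 317.68387004]
```

```bash
python3 -m creep '[[1,0,0,0,0,0,0],[1,0,0,0,0,0,0],[0,0,0,0,0,0,0],[0,0,0,0,0,0,0]]'
python3 - <<'E'
from g import *
M,s=cur();H=M[:3,3]+.167*M[:3,0]-GATE;print(s["ft_force"],s["torque"],"handle in gate",H@xs,H@ys,H@zs)
E
```

```text
time: 8.8
position: [0.5927, -0.1237, 0.342]
tool_rot: [1.728, 1.429, -1.039]
ft_force: [-4.0, -4.4, 6.7]
grip_width: 0.271
[-4.00138699 -4.38087451  6.65811666] [-0.99133148  0.49376882  0.11695145] handle in gate 0.07110020497513769 -0.0014353450628521005 0.06353662395545231
```

```bash
python3 -m creep '[[0,0,0,0,0,0,0],[0,0,0,0,0,0,0],[-1,0,0,0,0,0,0],[0,0,0,0,0,0,0],[0,0,0,0,0,0,50]]'
python3 -m creep '[[0,0,0,0,0,0,50],[0,0,0,0,0,0,50],[0,0,0,0,0,0,50],[0,0,0,0,0,0,50],[0,0,0,0,0,0,50]]'
python3 - <<'E'
from g import *
M,s=cur();H=M[:3,3]+.167*M[:3,0]-GATE;print(s["ft_force"],s["torque"],"handle in gate",H@xs,H@ys,H@zs)
a=grab("top","t7")
cv2.imwrite(f"pics/t7a.png",cv2.resize(a["img"][150:270,250:410,::-1],None,fx=5,fy=5,interpolation=cv2.INTER_CUBIC))
E
```

```text
time: 9.3
position: [0.5924, -0.1229, 0.3415]
tool_rot: [1.729, 1.432, -1.038]
ft_force: [-0.7, 0.5, -0.7]
grip_width: 0.305
time: 9.8
position: [0.5922, -0.1231, 0.3411]
tool_rot: [1.728, 1.432, -1.039]
ft_force: [-0.1, -0.4, -0.3]
grip_width: 0.565
[-0.1160203  -0.36254902 -0.30973534] [-0.54868098  0.01885025 -0.01820929] handle in gate 0.0713167922852343 -0.00040542149496441 0.062478169010252146
```

View pics/t7a.png

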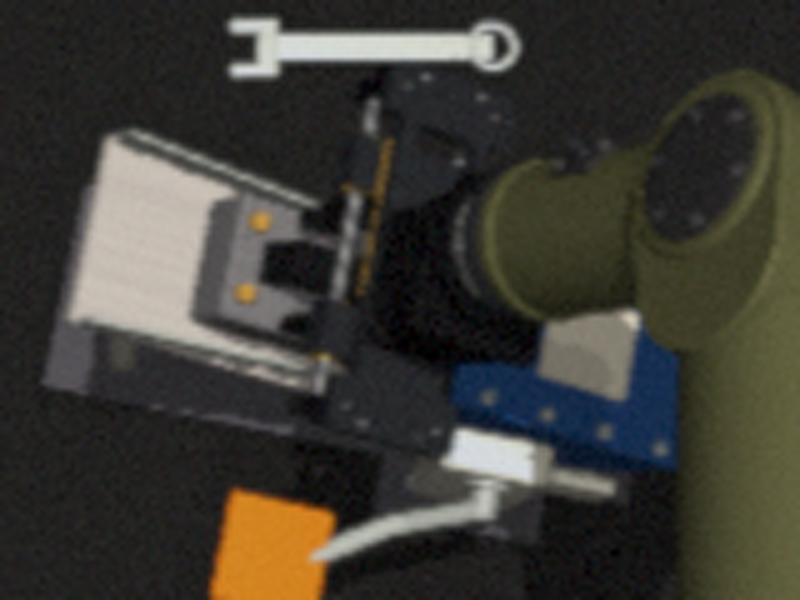

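```bash
cat >> g.py <<'E'
def lev(z,head=79.3,p=(.457,-.022)):
    M=pose([p[0],p[1],z+.018],down,c(head));return M   # fingertip height z
E
python3 -m creep '[[-15,0,0,0,0,0,50],[-25,0,0,0,0,0,50],[-35,0,0,0,0,0,30],[-35,0,0,0,0,0,0],[0,0,0,0,0,0,0]]'
python3 - <<'E'
from g import *
a=grab("top","t8");
cv2.imwrite(f"pics/t8a.png",cv2.resize(a["img"][150:270,250:410,::-1],None,fx=5,fy=5,interpolation=cv2.INTER_CUBIC))
M,s=cur();print(M.round(3),s["joint_positions"].round(2))
plan(M,lev(.26,79.3));plan(M,lev(.26,-100.7))
E
```

```text
time: 10.35
position: [0.5832, -0.1773, 0.4439]
tool_rot: [1.731, 1.42, -1.037]
ft_force: [1.3, -0.5, -0.2]
grip_width: 0.385
[[ 0.092  0.982 -0.165  0.583]
 [ 0.459 -0.189 -0.868 -0.176]
 [-0.884  0.004 -0.468  0.442]
 [ 0.     0.     0.     1.   ]] [ 0.96  0.34 -0.72  1.48 -0.27  1.44  0.11]
need 11.3 n=12 row [4.5, -2.8, -17.8] [-0.1283, -0.0315, -0.0321]
need 11.2 n=12 row [1.0, -18.3, 0.7] [0.1279, -0.0321, 0.0315]
```

View pics/t8a.png

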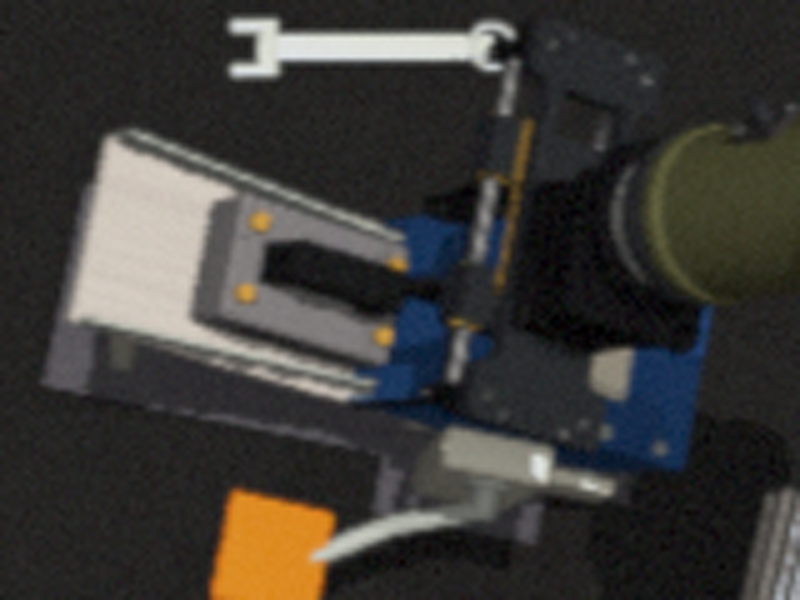

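```bash
python3 - <<'E'
from g import *
M,s=cur()
for hd in(79.3,-100.7):
    L=np.real(logm(np.linalg.inv(M)@lev(.26,hd)))
    for k in(0,3,6,9,12):
        X=M@np.real(expm(L*k/12));print(k,X[:3,3].round(3),"tip",(X[:3,3]+.182*X[:3,0]).round(3))
E
```

```text
0 [ 0.583 -0.176  0.442] tip [ 0.6   -0.092  0.281]
3 [ 0.577 -0.122  0.452] tip [ 0.577 -0.054  0.283]
6 [ 0.551 -0.073  0.456] tip [ 0.542 -0.027  0.28 ]
9 [ 0.509 -0.038  0.452] tip [ 0.5   -0.016  0.272]
12 [ 0.457 -0.022  0.442] tip [ 0.457 -0.022  0.26 ]
0 [ 0.583 -0.176  0.442] tip [ 0.6   -0.092  0.281]
3 [ 0.531 -0.159  0.439] tip [ 0.557 -0.097  0.27 ]
6 [ 0.489 -0.125  0.44 ] tip [ 0.515 -0.085  0.265]
9 [ 0.463 -0.076  0.442] tip [ 0.48  -0.059  0.262]
12 [ 0.457 -0.022  0.442] tip [ 0.457 -0.022  0.26 ]
```

First option, fingers shut.

```bash
python3 -m creep '[[4.5,-2.8,-17.8,-0.128,-0.0315,-0.032,0],[4.5,-2.8,-17.8,-0.128,-0.0315,-0.032,0],[4.5,-2.8,-17.8,-0.128,-0.0315,-0.032,0],[4.5,-2.8,-17.8,-0.128,-0.0315,-0.032,0],[4.5,-2.8,-17.8,-0.128,-0.0315,-0.032,0]]'
python3 -m creep '[[4.5,-2.8,-17.8,-0.128,-0.0315,-0.032,0],[4.5,-2.8,-17.8,-0.128,-0.0315,-0.032,0],[4.5,-2.8,-17.8,-0.128,-0.0315,-0.032,0],[4.5,-2.8,-17.8,-0.128,-0.0315,-0.032,0],[4.5,-2.8,-17.8,-0.128,-0.0315,-0.032,0]]'
python3 -m creep '[[4.5,-2.8,-17.8,-0.128,-0.0315,-0.032,0],[4.5,-2.8,-17.8,-0.128,-0.0315,-0.032,0],[0,0,0,0,0,0,0],[0,0,0,0,0,0,0]]'
python3 - <<'E'
from g import *
b=grab("side","s9");a=grab("top","t9")
M,s=cur();print(M.round(3),s["joint_positions"].round(2),s["grip_width"]);plan(M,lev(.18))
E
```

```text
time: 10.9
position: [0.5615, -0.0851, 0.4525]
tool_rot: [1.059, 1.596, -0.664]
ft_force: [0.4, 0.7, 0.1]
grip_width: 0.009
time: 11.4
position: [0.4912, -0.0269, 0.447]
tool_rot: [0.401, 1.605, -0.289]
ft_force: [-0.9, -0.1, 0.7]
grip_width: 0.004
time: 11.8
position: [0.4565, -0.0195, 0.4404]
tool_rot: [0.151, 1.57, -0.148]
ft_force: [-0.2, 0.4, -0.1]
grip_width: 0.006
[[-0.004  0.189  0.982  0.457]
 [ 0.005  0.982 -0.189 -0.02 ]
 [-1.     0.004 -0.005  0.44 ]
 [ 0.     0.     0.     1.   ]] [ 1.   -0.12 -0.92  1.82 -0.1   1.4   1.48] 0.0034357079481512217
need 1.6 n=2 row [39.2, -1.1, 0.3] [-0.0015, -0.0025, -0.0018]
```

View pics/s9.png

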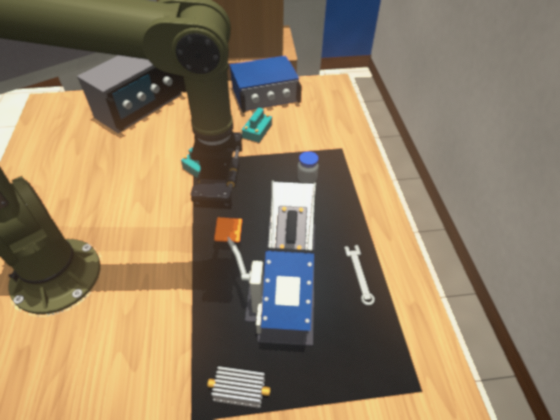

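View pics/t9.png

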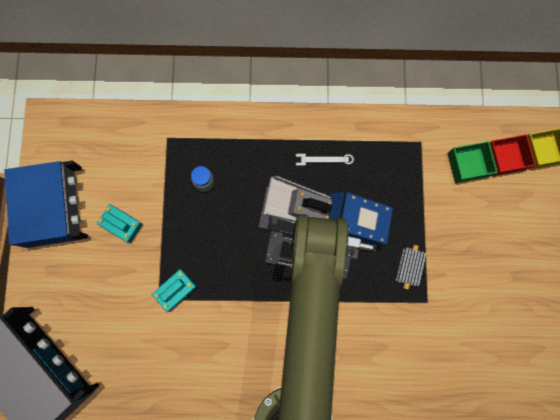

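```bash
python3 -m creep '[[30,-1,0,0,0,0,0],[30,-1,0,0,0,0,0],[15,0,0,0,0,0,0],[0,0,0,0,0,0,0]]'
python3 -m creep '[[4,0,0,0,0,0,0],[4,0,0,0,0,0,0],[4,0,0,0,0,0,0],[0,0,0,0,0,0,0]]'
python3 - <<'E'
from g import *
b=grab("side","s10")
cv2.imwrite(f"pics/s10a.png",cv2.resize(b["img"][180:350,190:330,::-1],None,fx=3.5,fy=3.5,interpolation=cv2.INTER_CUBIC))
M,s=cur();print(M.round(3),s["joint_positions"].round(2),s["ft_force"])
E
```

```text
time: 12.3
position: [0.4556, -0.0219, 0.3633]
tool_rot: [0.153, 1.575, -0.143]
ft_force: [-0.4, -0.1, -0.1]
grip_width: 0.003
time: 12.7
position: [0.4558, -0.0215, 0.3533]
tool_rot: [0.15, 1.57, -0.145]
ft_force: [-0.3, 0.4, -0.0]
grip_width: 0.004
[[-0.004  0.186  0.982  0.456]
 [ 0.003  0.982 -0.186 -0.021]
 [-1.     0.002 -0.005  0.354]
 [ 0.     0.     0.     1.   ]] [ 0.99 -0.04 -0.96  1.95 -0.04  1.22  1.42] [0.23387006 0.21237623 0.47442244]
```

View pics/s10a.png

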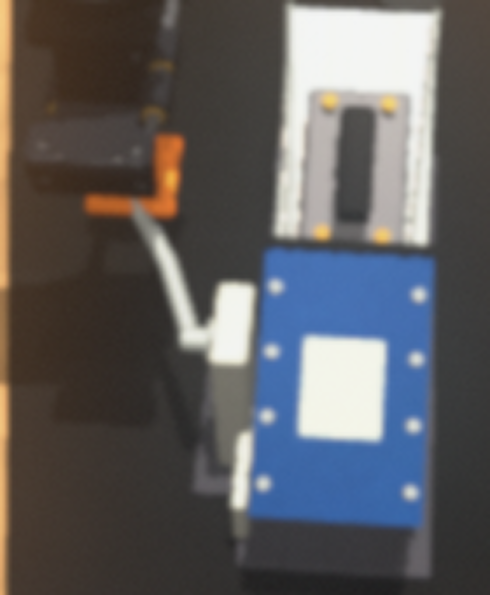

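```bash
python3 -m creep '[[4,0,0,0,0,0,0],[4,0,0,0,0,0,0],[3,0,0,0,0,0,0],[3,0,0,0,0,0,0],[0,0,0,0,0,0,0]]'
python3 -m creep '[[4,0,0,0,0,0,0],[4,0,0,0,0,0,0],[3,0,0,0,0,0,0],[3,0,0,0,0,0,0],[0,0,0,0,0,0,0]]'
```

```text
time: 13.25
position: [0.4558, -0.021, 0.3393]
tool_rot: [0.15, 1.57, -0.144]
ft_force: [-1.1, 1.4, 3.3]
grip_width: 0.003
time: 13.75
position: [0.4561, -0.0209, 0.3256]
tool_rot: [0.149, 1.569, -0.144]
ft_force: [0.2, 1.0, 1.9]
grip_width: 0.002
```

```bash
python3 -m creep '[[6,0,0,0,0,0,0],[6,0,0,0,0,0,0],[6,0,0,0,0,0,0],[6,0,0,0,0,0,0],[6,0,0,0,0,0,0]]'
python3 -m creep '[[4,0,0,0,0,0,0],[2,0,0,0,0,0,0],[0,0,0,0,0,0,0],[0,0,0,0,0,0,0]]'
python3 - <<'E'
from g import *
b=grab("side","s11")
cv2.imwrite(f"pics/s11a.png",cv2.resize(b["img"][180:350,190:330,::-1],None,fx=3.5,fy=3.5,interpolation=cv2.INTER_CUBIC))
M,s=cur();print(M.round(3),s["joint_positions"].round(2),s["ft_force"])
E
```

```text
time: 14.25
position: [0.4562, -0.0209, 0.2958]
tool_rot: [0.149, 1.569, -0.145]
ft_force: [0.0, 1.7, 5.1]
grip_width: 0.006
time: 14.65
position: [0.456, -0.0215, 0.2899]
tool_rot: [0.149, 1.569, -0.146]
ft_force: [1.8, 0.8, 5.0]
grip_width: 0.005
[[-0.003  0.187  0.982  0.456]
 [ 0.003  0.982 -0.187 -0.021]
 [-1.     0.002 -0.003  0.29 ]
 [ 0.     0.     0.     1.   ]] [ 0.96  0.06 -0.98  2.02  0.05  1.09  1.34] [1.04547183 0.04608954 5.13751961]
```

View pics/s11a.png

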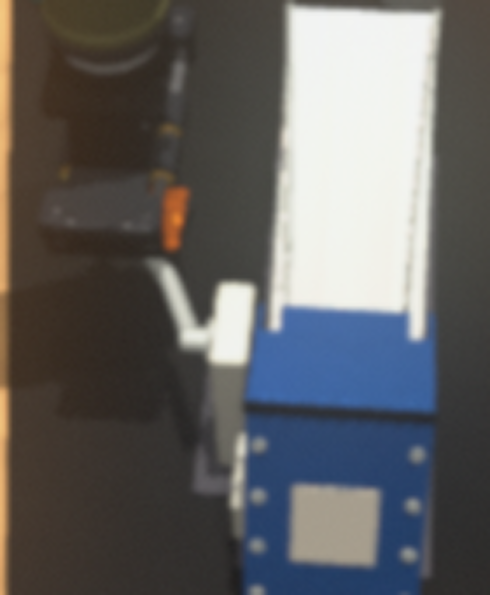

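```bash
python3 -m creep '[[2,0,0,0,0,0,0],[1,0,0,0,0,0,0],[0,0,0,0,0,0,0],[0,0,0,0,0,0,0],[0,0,0,0,0,0,0]]'
python3 -m creep '[[0,0,0,0,0,0,0],[0,0,0,0,0,0,0],[0,0,0,0,0,0,0],[0,0,0,0,0,0,0],[0,0,0,0,0,0,0]]'
python3 - <<'E'
from g import *
a=grab("top","t11");grab("wrist","w11")
cv2.imwrite(f"pics/t11a.png",cv2.resize(a["img"][150:270,250:410,::-1],None,fx=5,fy=5,interpolation=cv2.INTER_CUBIC))
E
```

```text
time: 15.2
position: [0.456, -0.0218, 0.287]
tool_rot: [0.149, 1.569, -0.146]
ft_force: [0.4, -1.3, 5.2]
grip_width: 0.006
time: 15.7
position: [0.456, -0.0218, 0.287]
tool_rot: [0.149, 1.569, -0.146]
ft_force: [0.2, 0.2, 5.5]
grip_width: 0.007
```

View pics/t11a.png

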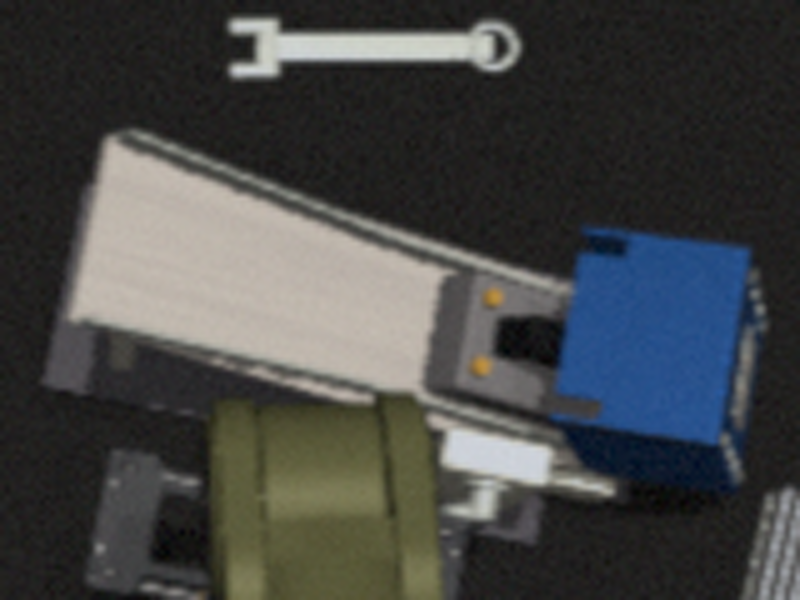

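View pics/w11.png

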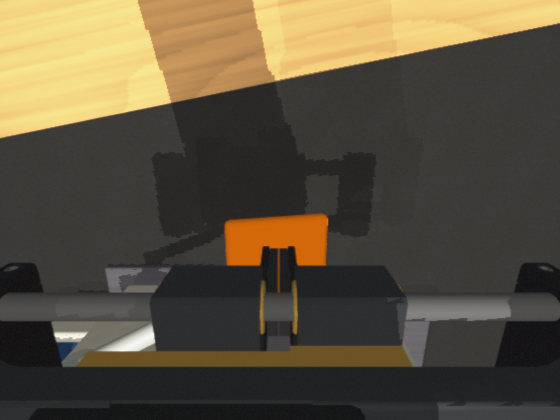

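```bash
python3 - <<'E'
from g import *
d=load("t11");d7=load("t8")
f=lambda d,x,y,z:((proj(d,GATE+x*xs+y*ys+z*zs)-[250,150]+.4)*5).round(0)
for x in(-.047,-.027,.112): print(x,"top",f(d,x,-.035,.04),f(d,x,.035,.04),"bot",f(d,x,-.035,0),f(d,x,.035,0), "screws",f(d,x-.0105,-.02,.041),f(d,x-.0105,.02,.041))
E
```

```text
-0.047 top [486. 269.] [465. 389.] bot [446. 274.] [424. 391.] screws [498. 299.] [485. 367.]
-0.027 top [458. 259.] [436. 380.] bot [418. 265.] [396. 383.] screws [469. 290.] [457. 359.]
0.112 top [250. 191.] [225. 317.] bot [213. 199.] [188. 321.] screws [262. 223.] [248. 295.]
```

```bash
python3 -m creep '[[-2,0,0,0,0,0,0],[-4,0,0,0,0,0,0],[-4,0,0,0,0,0,0],[-4,0,0,0,0,0,0],[-4,0,0,0,0,0,0]]'
python3 -m creep '[[-4,0,0,0,0,0,0],[-4,0,0,0,0,0,0],[-4,0,0,0,0,0,0],[-4,0,0,0,0,0,0],[-4,0,0,0,0,0,0]]'
python3 -m creep '[[-3,0,0,0,0,0,0],[-3,0,0,0,0,0,0],[-3,0,0,0,0,0,0],[-2,0,0,0,0,0,0],[-2,0,0,0,0,0,0]]'
python3 -m creep '[[-2,0,0,0,0,0,0],[-2,0,0,0,0,0,0],[-2,0,0,0,0,0,0],[-2,0,0,0,0,0,0],[-2,0,0,0,0,0,0]]'
python3 -m creep '[[-2,0,0,0,0,0,0],[-2,0,0,0,0,0,0],[-2,0,0,0,0,0,0],[-2,0,0,0,0,0,0],[0,0,0,0,0,0,0]]'
```

```text
time: 16.3
position: [0.4559, -0.0208, 0.305]
tool_rot: [0.15, 1.569, -0.144]
ft_force: [2.9, 1.8, 4.3]
grip_width: 0.004
time: 16.8
position: [0.4554, -0.0221, 0.3245]
tool_rot: [0.149, 1.571, -0.147]
ft_force: [1.9, -1.6, 4.0]
grip_width: 0.002
time: 17.3
position: [0.4553, -0.0218, 0.3372]
tool_rot: [0.149, 1.572, -0.146]
ft_force: [-1.5, -3.1, 3.3]
grip_width: 0.011
time: 17.8
position: [0.4557, -0.0205, 0.3472]
tool_rot: [0.15, 1.571, -0.143]
ft_force: [0.0, -0.4, 0.1]
grip_width: 0.005
time: 18.3
position: [0.4559, -0.0214, 0.3557]
tool_rot: [0.15, 1.57, -0.145]
ft_force: [0.3, -0.7, 0.3]
grip_width: 0.004
```

Lever released gently; rise clear and look.

```bash
python3 -m creep '[[-20,0,0,0,0,0,0],[-30,0,0,0,0,0,0],[-30,0,0,0,0,0,0],[0,0,0,0,0,0,0],[0,0,0,0,0,0,0]]'
python3 - <<'E'
from g import *
b=grab("side","s12");a=grab("top","t12")
cv2.imwrite(f"pics/s12a.png",cv2.resize(b["img"][180:350,190:330,::-1],None,fx=3.5,fy=3.5,interpolation=cv2.INTER_CUBIC))
cv2.imwrite(f"pics/t12a.png",cv2.resize(a["img"][150:270,250:410,::-1],None,fx=5,fy=5,interpolation=cv2.INTER_CUBIC))
for n0,n1 in(("t1","t12"),("s1","s12")):
    df=cv2.absdiff(load(n0)["img"],load(n1)["img"]).max(2)
    sl=np.s_[195:240,322:400] if n0=="t1" else np.s_[250:345,262:315]
    print(n0,"lid area mean diff",df[sl].mean(),"max",df[sl].max())
E
```

```text
time: 18.8
position: [0.4562, -0.0216, 0.4356]
tool_rot: [0.149, 1.569, -0.146]
ft_force: [-0.3, 0.6, -0.1]
grip_width: 0.006
t1 lid area mean diff 13.580911680911681 max 152
s1 lid area mean diff 11.342005958291956 max 18
```

View pics/s12a.png

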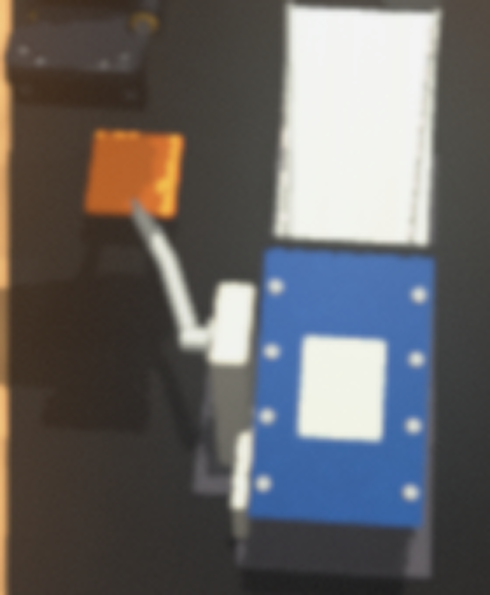

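View pics/t12a.png

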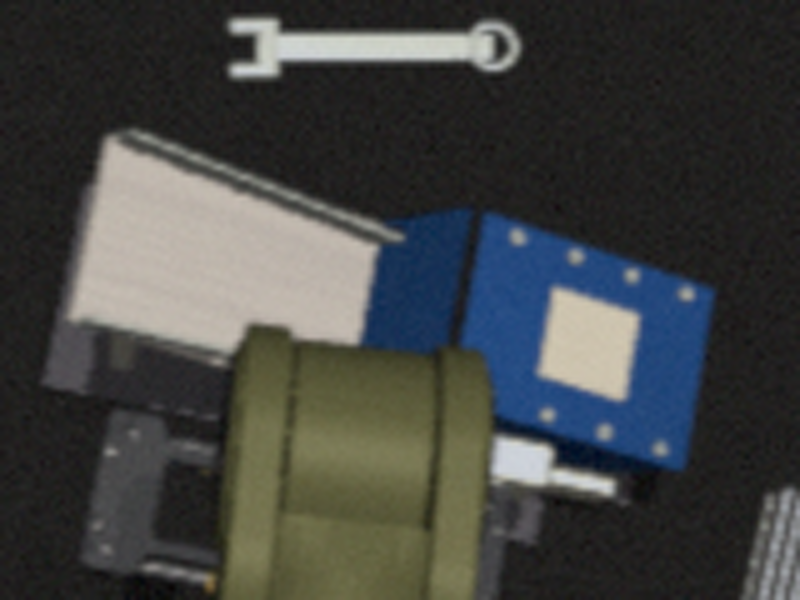

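The lid is shut: its screws are at the same pixels as at the start. The lever is up, the unit is inside, and the arm is clear.

```bash
python3 -c "
from bench import ctrl
print(ctrl.close_job())"
```

```text
the job is handed in; nothing more can be done
None
```

I put the unit in the box with the lid shut, and handed the job in at about 19 s; no verdict was reported.

- **Loading:** I gripped the unit by its handle and laid it flat and lengthwise on the open chute, with about 10 N of contact force. After I let go, it slid down against the shut lid.
- **Lid and slide:** I pressed the pad about 53 mm and held it for over a second. The unit's screws in the top view then lay within about 3 mm of where they should be at the end stop.
- **Closing:** I eased the lever up at 40 mm/s or less, which works out to about 0.6 rad/s at the lid. I estimated this from the tool's motion; the lid speed itself was not measured.
- **Last checks:** In the final side picture the lid's screws are at the same pixels as before the press. The lever is up, the chute is empty, the arm is clear with no force on it, and the wrench looks unmoved. I took no last position measurement of the jar or the finned block. They were not touched as far as I could tell.
- **Disagreement:** The top edge of the chute appeared about 5 mm further up the slope than my estimate of the gate point implied. This did not affect the placing.
- **Image comparison:** A pixel comparison of the lid area with the start showed a maximum difference of 18 in the side view. In the top view it was 152, probably because the arm covers part of that area.

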